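Change over the stirrer, balance and levelling slab

ROBOT

A 6-joint arm with a two-finger parallel gripper is mounted at the origin on the work surface. World frame = base frame: x ahead of the robot, y to its left, z up, the work surface at z = 0. Lengths are in mm, angles in rad, forces in N, time in s.
With the tool pointing down it reaches from about 350 to 975 mm from the base axis. Payload 7.1 kg.
Tool frame: the origin (TCP) lies at the very end of the fingers, on their centre line; the grasp point (between the pads) lies ctrl.hold_point_z behind it (ctrl.hold_point_z is the distance from the TCP to the grasp point, in mm); z points along the fingers, y is the line along which they close (so a half turn about z gives the same grasp; the last joint's range is limited). The gripper opens to 88 mm and grips with 3 to 60 N. Pads are 20 mm wide; open, the fingers measure 115 mm over their backs; the gripper's body (75 mm by 178 mm) begins 61 mm behind the grasp point.
Start: joints at [-1.3, 0.423, 1.63, -0, 1.089, -0.019], TCP at [178.618, -598.916, 189.675] pointing down, gripper open.
Joint ranges: [-3, 3], [-0.9, 2.11], [0.09, 2.58], [-1.31, 4.45], [0.11, 2.69], [-2.54, 2.54]. Speed limits (rad/s): [2.39, 2.39, 3.01, 3.14, 3.14, 3.14].

INTERFACE

Orientations are given as a rotation vector (axis times angle).
In Python, from workcell import ctrl gives the robot as it stands. The module is installed in compiled form; this text tells all that it offers.
- The arm moves only by the shell command python3 -m creep 'ROWS'. ROWS is JSON, a list of rows, each an object with "translation": the shift along the tool's x, y, z in mm, a list of three; "angular": the turn, a rotation vector about the tool's x, y, z in rad, a list of three; "jaw": the opening, from 0 (shut) to 1 (fully open). A call has exactly 8 rows; each row is the pose to reach, as a shift and turn from the pose commanded when the call began, along the tool's axes at that moment; what a row does not reach only later rows make up. A row lasts 1/8 s, in which the tool goes at most 62.5 mm and 10.7 degrees, less where a joint would pass 70% of its speed; a pose out of reach is approached as far as the arm can. A call with a gripper value outside its range is refused whole. The fingers move at their own pace and stop on an object; the grip force is fixed at half the most. Time passes only in rows, so rows that repeat a pose let the fingers close, or fill a call up. It gives the time, the measured TCP pose, the force, the opening and the grip force at its end, in the units of the state.
- ctrl.get_obs(): the state, without advancing time (a new reading comes with each control period).
- ctrl.get_image(name): name is "side" or "top" or "wrist"; returns the picture (420x560x3 uint8, red, green, blue); there is no depth.
- ctrl.camera_info(name): a dict with "camera_matrix" (3x3 intrinsics, pixels), "world_from_camera" (4x4, takes a point from camera to world coordinates). Camera axes: x right, y up, looking along -z (the intrinsics and any distortion apply to the point x, -y, -z); pixel columns grow to the right and rows downward; lengths in mm; the calibration is good to about 2 mm. The wrist camera is an equidistant fisheye: a pixel r from the principal point sees the ray r / f radians off the axis. A picture is of the moment at which its call begins: read the wrist's pose just before it. camera_info takes no time and is no camera call; for the wrist camera it gives the pose at the moment of the call.
- ctrl.close_job(): hands the job in; it is judged then, once.
Trained networks look in the newest picture that a camera, given by its name, has taken for a name from the list of things; names that differ only in an ending like _2 or _b are one class to them, and where a whole thing is asked for, a point or a joint stands for the part that bears it (a point fixed in the world has none). Each returns a list of dicts, best first, with "score" (0 to 1); they miss things now and then, are a little off and sometimes report something else, mostly with a low value. They report only what shows in the picture. A call takes as long as a camera call.
- ctrl.look_for(camera, label): "rect" ([left, top, right, bottom] in pixels, round what is visible of it).
The state is a dict: "t": time; "qpos": joint angles; "qvel": joint speeds; "joint_torque": joint torques, N m; "ee_pos": TCP position; "orientation": TCP orientation; "ft_force": force on the tool from outside, world axes, zero at the start; "moment": the same for the moment, N m; "width": finger opening in mm; "grasp_force": force on a finger pad.
Only numpy, scipy, OpenCV 4.12 (cv2) and the standard library are available. Lean on these libraries where they do the work, as an engineer would, in place of code of your own. Each camera call takes 0.05 s, during which the arm holds its last target. There are 200 camera calls.

TASK

Set up the bench for the next run: the conical flask (now on the balance) belongs on the round plate of the stirrer, the capped jar (now on the dark slab) on the balance pan, and the cast bracket (now on the stirrer) on the dark slab, each standing upright in the middle of its place. All three places are taken, so park one of the three on the empty white tile first and fetch it from there later; once the bracket stands on the slab and is let go, rest the shut fingertips lightly from above on the top edge of its upright web to check that it does not rock. Set things down rather than dropping them, tip nothing over, and leave the foil-covered cup, the small vial and the flat dish where they are.

Things in the scene. Friction and masses are not known exactly. Their poses are not given: they have to be found in the camera images.
- flask: Stoppered conical (Erlenmeyer) flask of clear glass, 124 mm tall, rigid, 90 to 160 g. Origin: centre of its underside; z up the flask. Base 66 mm across, cone narrowing from 6 to 68 mm height, then a straight cylindrical neck 25 mm across from 68 to 112 mm height (grip it there, about 97 mm up), then a black rubber stopper up to 27 mm across and 12 mm high. Starts on the balance.
- jar: Squat amber jar with a black screw cap, a plain cylinder 56 mm across and 64 mm tall in all (cap: the top 19 mm), 110 to 200 g. Origin: centre of its underside; z up. Starts on the dark slab.
- bracket: Cast angle bracket, 150-260 g. Origin: centre of foot's underside; z up. Foot 70 (x) by 50 (y) by 10 mm. Upright web, 12 mm thick (x -14 to -2 mm), 44 mm wide in y, flat top edge 63 mm up. Sloping rib on its +x side and boss sticking out 8 mm on its -x side, both below 33 mm; above that the web's faces are free (pinch its thickness, 50 mm up). Starts on the stirrer; final yaw is free.
- stirrer: Magnetic stirrer, fixed: grey housing 140 by 110 mm, 40 mm high, with a round white plate 100 mm across whose top is 50 mm above the bench. Origin: on the bench under the plate's centre; z up; the housing reaches 85 mm to -x (control front) and 55 mm to +x of it. Place for the flask.
- balance: Small balance, fixed: white housing 140 by 110 mm, 30 mm high, display at the -x end, and a square steel pan 90 mm wide whose top is 38 mm above the bench. Origin: on the bench under the pan's centre; z up; the housing reaches 85 mm to -x and 55 mm to +x of it. Place for the jar.
- slab: Dark steel levelling slab on four short brass feet, 110 mm square, fixed, flat top 20 mm above the bench. Origin: on the bench under its centre; z up. Place for the bracket.
- tile: White ceramic tile, 110 mm square, its top 8 mm above the bench, on a black rubber backing whose rim shows 4 mm all round, fixed, empty at the start: the free spot. Origin: centre of its underside; z up.
- foil_cup: Cup wrapped in foil, 60 mm across, 64 mm tall, loose; leave it alone. Origin: centre of its underside.
- vial: Small clear vial with a white cap, 29 mm across, 48 mm tall, loose; leave it alone. Origin: centre of its underside.
- dish: Flat round clear dish with a paper disc on its lid, 84 mm across, 17 mm tall, loose; leave it alone. Origin: centre of its underside.

How it is judged:
By the outcome, as a careful person would: the job done as asked, in the order asked, and still so for the second after the job is handed in, with the robot touching nothing.
It also fails if it takes over 134 s, if anything falls off the work surface, if the arm or the gripper's body presses on something with over 40 N, if the wrist force passes 120 N, or if a joint passes its speed limit or range.

## Working session

There is one attempt and no reset: what is moved stays moved. The work goes in short steps, Python scripts to look and compute and a shell command to move; the robot and the scene stay as the last step left them, time stands still between calls to the robot, and variables do not carry over. Pictures are saved under pics/ and viewed, at most 14 in all, crops included, and the job is handed in when it is done.

```bash
mkdir -p pics; python3 - <<'E'
from workcell import ctrl
import cv2,numpy as np
print(ctrl.hold_point_z, {k:np.round(v,3).tolist() for k,v in ctrl.get_obs().items()})
for c in ("side","top","wrist"):
    im=ctrl.get_image(c); cv2.imwrite(f"pics/{c}0.png",im[...,::-1])
    i=ctrl.camera_info(c); print(c,{k:(np.round(v,3).tolist() if not isinstance(v,str) else v) for k,v in i.items()})
    for n in "flask jar bracket stirrer balance slab tile foil_cup vial dish".split():
        print(n,[(np.round(d["rect"]).tolist(),round(d["score"],2)) for d in ctrl.look_for(c,n)[:2]])
E
```

```text
18.700000000000003 {'t': 0.0, 'qpos': [-1.3, 0.424, 1.631, -0.0, 1.089, -0.019], 'qvel': [0.001, -0.001, -0.0, -0.001, -0.002, -0.0], 'joint_torque': [0.002, -54.462, -27.367, 0.065, 0.023, -0.0], 'ee_pos': [178.435, -598.332, 188.891], 'orientation': [-3.107, -0.453, 0.0], 'ft_force': [-0.357, -0.408, 0.772], 'moment': [0.005, -0.002, 0.045], 'grasp_force': 0.0, 'width': 87.907}
side {'camera_matrix': [[535.139, 0.0, 277.512], [0.0, 535.139, 212.321], [0.0, 0.0, 1.0]], 'world_from_camera': [[-0.778, 0.445, -0.443, 44.968], [-0.628, -0.553, 0.547, 586.918], [-0.002, 0.704, 0.71, 823.279], [0.0, 0.0, 0.0, 1.0]]}
flask [([277.0, 121.0, 302.0, 177.0], 0.84)]
jar [([133.0, 284.0, 174.0, 334.0], 0.79)]
bracket [([264.0, 233.0, 296.0, 272.0], 0.92)]
stirrer [([239.0, 232.0, 330.0, 310.0], 0.93), ([331.0, 191.0, 346.0, 218.0], 0.41)]
balance [([257.0, 159.0, 330.0, 206.0], 0.58)]
slab [([117.0, 286.0, 203.0, 358.0], 0.76)]
tile [([375.0, 163.0, 444.0, 209.0], 0.92)]
foil_cup [([180.0, 192.0, 209.0, 228.0], 0.62)]
vial [([336.0, 190.0, 343.0, 216.0], 0.87)]
dish [([232.0, 333.0, 285.0, 380.0
[... 505 characters left out ...]
.0, 217.0, 270.0, 292.0], 0.96)]
balance [([319.0, 152.0, 383.0, 219.0], 0.79)]
slab [([110.0, 175.0, 168.0, 232.0], 0.64)]
tile [([391.0, 261.0, 449.0, 318.0], 0.9)]
foil_cup [([232.0, 124.0, 258.0, 158.0], 0.87)]
vial [([335.0, 236.0, 353.0, 249.0], 0.6)]
dish [([143.0, 269.0, 182.0, 310.0], 0.71), ([390.0, 260.0, 450.0, 320.0], 0.19)]
wrist {'camera_matrix': [[325.192, 0.0, 280.136], [0.0, 325.192, 208.778], [0.0, 0.0, 1.0]], 'world_from_camera': [[0.286, 0.929, 0.234, 241.709], [-0.958, 0.277, 0.071, -580.511], [0.001, -0.244, 0.97, 384.426], [0.0, 0.0, 0.0, 1.0]]}
flask []
jar []
bracket []
stirrer []
balance []
slab []
tile [([63.0, 2.0, 137.0, 32.0], 0.88)]
foil_cup []
vial []
dish []
```

View pics/top0.png

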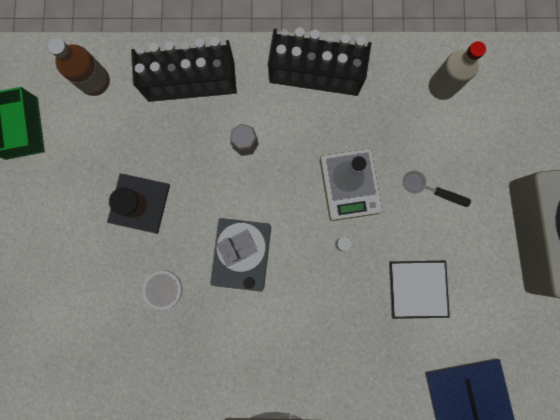

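View pics/side0.png

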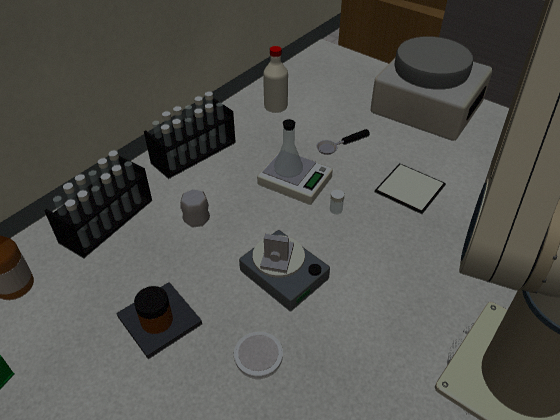

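```bash
cat > h.py <<'E'
from workcell import ctrl
import cv2,numpy as np
from scipy.spatial.transform import Rotation as R
from scipy.optimize import least_squares
def ray(cam,px,info=None):
    i=info or ctrl.camera_info(cam);K=np.array(i["camera_matrix"]);T=np.array(i["world_from_camera"])
    v=np.array([(px[0]-K[0,2])/K[0,0],(px[1]-K[1,2])/K[1,1]])
    if cam=="wrist":
        t=np.linalg.norm(v)+1e-12; d=np.array([*(np.sin(t)*v/t),np.cos(t)])
    else: d=np.array([*v,1.])
    d=T[:3,:3]@(d*[1,-1,-1]); return T[:3,3],d/np.linalg.norm(d)
def onz(cam,px,z,info=None):
    o,d=ray(cam,px,info); return (o+d*(z-o[2])/d[2])[:2]
def proj(cam,p,info=None):
    i=info or ctrl.camera_info(cam);K=np.array(i["camera_matrix"]);T=np.array(i["world_from_camera"])
    c=(T[:3,:3].T@(np.array(p,float)-T[:3,3]))*[1,-1,-1]
    if cam=="wrist":
        r=np.hypot(c[0],c[1]);u=np.arctan2(r,c[2])*c[:2]/(r+1e-12)
    else: u=c[:2]/c[2]
    return u*[K[0,0],K[1,1]]+K[:2,2]
def go(x,y,z,yaw=None):
    """tool-frame shift/turn from current measured pose; yaw = world angle (deg) of tool y axis (mod 180)"""
    o=ctrl.get_obs();Rt=R.from_rotvec(o["orientation"]).as_matrix()
    s=Rt.T@(np.array([x,y,z])-o["ee_pos"])
    print("shift",np.round(s,1),end=" ")
    if yaw is not None:
        a=np.radians(yaw);w=[]
        for k in (0,np.pi):
            Y=np.array([np.cos(a+k),np.sin(a+k),0]);Z=np.array([0,0,-1.]);X=np.cross(Y,Z)
            w.append(R.from_matrix(Rt.T@np.c_[X,Y,Z]).as_rotvec())
        print("turn",[np.round(v,3).tolist() for v in w],end=" ")
    print("q6",round(o["qpos"][5],2),"yaw",round(np.degrees(np.arctan2(Rt[1,1],Rt[0,1])),1),"pos",np.round(o["ee_pos"],1),"t",round(o["t"],1))
E
python3 - <<'E'
from h import *
for n,c,z in [("tile",(420,290),8),("slab",(139,203),20),("stirplate",(242,247),50),("pan",(350,180),38),("jarcap",(124.5,201),64+20),("stopper",(359,163),38+124),("web",(236,248),113),("vial",(344,241),48),("cup",(244,133),64),("dish",(162,290),17)]:
    print(n,np.round(onz("top",c,z),1))
go(450,0,300,-90)
for k,n in (("top",[(80,160,100,100),(190,200,100,100),(305,135,100,100),(375,245,100,100)]),):
    im=cv2.imread("pics/top0.png")
    t=[cv2.convertScaleAbs(cv2.resize(im[y:y+h,x:x+w],(300,300),interpolation=cv2.INTER_CUBIC),alpha=1.6) for x,y,w,h in n]
    cv2.imwrite("pics/topz.png",np.vstack([np.hstack(t[:2]),np.hstack(t[2:])]))
E
```

```text
tile [ 373.3 -297.5]
slab [549.1 297.5]
stirplate [457.5  72.1]
pan [ 599.2 -149. ]
jarcap [545.  303.7]
stopper [ 607.3 -145. ]
web [454.5  77. ]
vial [ 472.1 -134.3]
cup [690.5  71.3]
dish [366.4 241.4]
shift [ 431.2 -496.4 -110.3] turn [[0.0, -0.0, 0.29], [0.0, 0.0, -2.852]] q6 -0.02 yaw -73.4 pos [ 178.6 -598.9  189.7] t 1.6
```

View pics/topz.png

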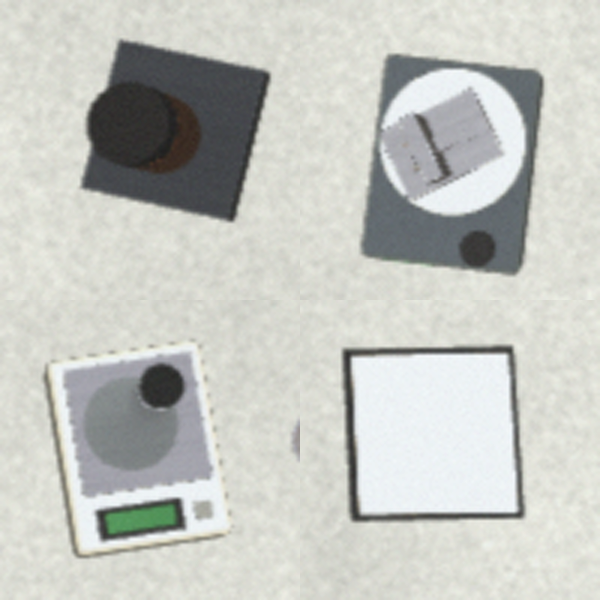

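```bash
python3 -m creep '[{"translation":[40,-46,-10],"angular":[0,0,0.05],"jaw":1},{"translation":[75,-86,-20],"angular":[0,0,0.1],"jaw":1},{"translation":[115,-130,-30],"angular":[0,0,0.15],"jaw":1},{"translation":[150,-172,-40],"angular":[0,0,0.2],"jaw":1},{"translation":[185,-214,-50],"angular":[0,0,0.25],"jaw":1},{"translation":[220,-255,-60],"angular":[0,0,0.29],"jaw":1},{"translation":[255,-295,-70],"angular":[0,0,0.29],"jaw":1},{"translation":[290,-335,-80],"angular":[0,0,0.29],"jaw":1}]'; python3 -c "
from h import *
go(450,0,300,-90)"
```

```text
t: 2.65
ee_pos: [361.3, -193.5, 270.3]
orientation: [3.141, -0.001, 0.001]
ft_force: [0.9, -1.5, 0.0]
width: 87.8
grasp_force: 0.0
shift [  88.6 -193.5  -29.7] turn [[0.0, -0.001, -0.001], [-0.001, -0.001, 3.141]] q6 1.05 yaw -90.0 pos [ 361.3 -193.5  270.3] t 2.6
```

```bash
python3 -m creep '[{"translation":[30,-45,-10],"angular":[0,0,0],"jaw":1},{"translation":[60,-95,-20],"angular":[0,0,0],"jaw":1},{"translation":[80,-140,-30],"angular":[0,0,0],"jaw":1},{"translation":[89,-190,-30],"angular":[0,0,0],"jaw":1},{"translation":[89,-193,-30],"angular":[0,0,0],"jaw":1},{"translation":[89,-193,-30],"angular":[0,0,0],"jaw":1},{"translation":[89,-193,-30],"angular":[0,0,0],"jaw":1},{"translation":[89,-193,-30],"angular":[0,0,0],"jaw":1}]'; python3 - <<'E'
from h import *
i=ctrl.camera_info("wrist");im=ctrl.get_image("wrist");cv2.imwrite("pics/w1.png",im[...,::-1])
np.save("w1.npy",np.array([i["camera_matrix"],np.array(i["world_from_camera"])],dtype=object),allow_pickle=True)
# predicted pixels from top picks
for n,c,z in [("tile",(420,289.4),8),("slab",(138.8,203.3),20),("plate",(240.8,247),50),("pan",(351.2,176.7),38)]:
    p=onz("top",c,z);print(n,np.round(p,1),np.round(proj("wrist",[*p,z],i),1),"side",np.round(proj("side",[*p,z]),1))
cv2.imwrite("pics/w1e.png",cv2.convertScaleAbs(cv2.resize(im[...,::-1],(800,600),interpolation=cv2.INTER_CUBIC),alpha=1.6))
E
```

```text
t: 3.65
ee_pos: [449.7, -3.1, 299.7]
orientation: [3.141, -0.003, -0.0]
ft_force: [-1.2, 0.1, 0.6]
width: 87.4
grasp_force: 0.0
tile [ 374.5 -297.6] [450.9 218.8] side [410.6 185.1]
slab [548.4 297.9] [ 93.1 117.8] side [160.1 314.6]
plate [457.5  74.5] [223.5 171.3] side [278.7 253.4]
pan [ 606.2 -151.5] [382.8  69.3] side [290.1 165.9]
```

View pics/w1e.png

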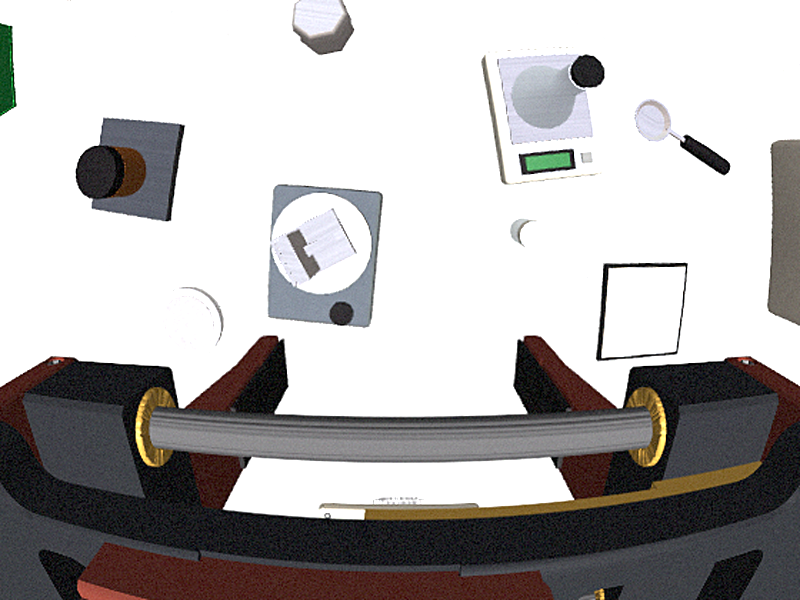

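```bash
python3 - <<'E'
from h import *
a=np.load("w1.npy",allow_pickle=True);i={"camera_matrix":a[0],"world_from_camera":a[1]}
z=np.array([800/560,600/420])
W=lambda p:np.array(p)/z
P={"tile":([(606,265),(686,264),(681,356),(599,359)],[(352,355),(511,353),(519,510),(358,515)],(375-100,245-100),8),
"slab":([(104,119),(184,124),(171,220),(93,208)],[(120,41),(269,72),(234,220),(83,187)],(80,160),20),
"pan":([(498,57),(579,53),(593,134),(509,143)],[(64,373),(192,353),(213,478),(85,496)],(305,35),38),
"plate":([(321,244)],[(452.5,141)],(90,200),50),
"cap":([(100,172)],[(131,124)],(80,160),84),
"stopper":([(587,70)],[(161,386)],(305,35),162),
"foot":([(334,209),(356,248)],[(472,87),(503,151)],(90,200),60)}
for n,(w,t,o,h) in P.items():
    w=np.array([onz("wrist",W(p),h,i) for p in w]);t=np.array([onz("top",np.array(p)/3+o,h) for p in t])
    print(n,"wrist",np.round(w.mean(0),1),"top",np.round(t.mean(0),1))
    if len(w)>1:
        for q in (w,t): e=q[1]-q[0];print("   edge",np.round(np.linalg.norm(e),1),"deg",round(np.degrees(np.arctan2(e[1],e[0])),1))
im=cv2.imread("pics/w1.png")[115:235,175:275]
cv2.imwrite("pics/w1b.png",cv2.resize(im,(500,600),interpolation=cv2.INTER_CUBIC))
E
```

```text
tile wrist [ 374.8 -299.8] top [ 374.8 -297.5]
   edge 114.2 deg -88.1
   edge 110.5 deg -88.6
slab wrist [549.2 294.9] top [548.7 297.9]
   edge 112.3 deg -100.6
   edge 110.7 deg -101.3
pan wrist [ 609.7 -150.9] top [ 606.5 -151.4]
   edge 88.0 deg -81.2
   edge 90.3 deg -80.5
plate wrist [458.2  72.8] top [457.5  74.4]
cap wrist [544.8 299.6] top [544.3 305.4]
stopper wrist [ 607.8 -144.3] top [ 606.1 -144.4]
foot wrist [473.9  47.7] top [472.3  50.3]
   edge 42.4 deg -151.6
   edge 47.6 deg -153.1
```

View pics/w1b.png

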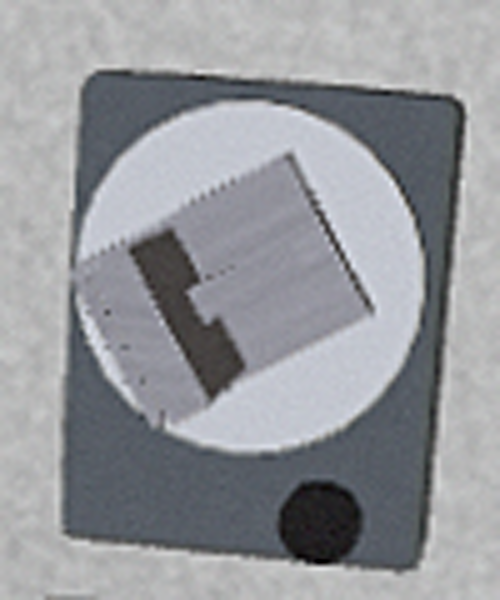

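```bash
python3 -m creep '[{"translation":[15,45,10],"angular":[0,0,0],"jaw":1},{"translation":[30,90,20],"angular":[0,0,0],"jaw":1},{"translation":[45,140,30],"angular":[0,0,0],"jaw":1},{"translation":[60,185,40],"angular":[0,0,0],"jaw":1},{"translation":[75,230,50],"angular":[0,0,0],"jaw":1},{"translation":[90,270,60],"angular":[0,0,0],"jaw":1},{"translation":[97,304,70],"angular":[0,0,0],"jaw":1},{"translation":[97,304,70],"angular":[0,0,0],"jaw":1}]'; python3 - <<'E'
from h import *
go(0,0,0)
E
```

```text
t: 4.7
ee_pos: [546.0, -308.4, 228.3]
orientation: [-3.141, 0.006, 0.002]
ft_force: [-1.1, -0.7, -0.1]
width: 87.8
grasp_force: 0.0
shift [-546.8 -306.3  229.4] q6 1.04 yaw -90.2 pos [ 546.  -308.4  228.3] t 4.7
```

Wrong y sign, harmless (high up). Correcting.

```bash
python3 -m creep '[{"translation":[0,-45,0],"angular":[0,0,0],"jaw":1},{"translation":[0,-95,0],"angular":[0,0,0],"jaw":1},{"translation":[0,-150,0],"angular":[0,0,0],"jaw":1},{"translation":[0,-205,0],"angular":[0,0,0],"jaw":1},{"translation":[0,-260,0],"angular":[0,0,0],"jaw":1},{"translation":[0,-315,0],"angular":[0,0,0],"jaw":1},{"translation":[0,-370,0],"angular":[0,0,0],"jaw":1},{"translation":[0,-425,0],"angular":[0,0,0],"jaw":1}]'; python3 -m creep '[{"translation":[0,-55,0],"angular":[0,0,0],"jaw":1},{"translation":[0,-105,0],"angular":[0,0,0],"jaw":1},{"translation":[0,-150,0],"angular":[0,0,0],"jaw":1},{"translation":[0,-175,0],"angular":[0,0,0],"jaw":1},{"translation":[0,-186,0],"angular":[0,0,0],"jaw":1},{"translation":[0,-186,0],"angular":[0,0,0],"jaw":1},{"translation":[0,-186,0],"angular":[0,0,0],"jaw":1},{"translation":[0,-186,0],"angular":[0,0,0],"jaw":1}]';  python3 - <<'E'
from h import *
go(547,303,230,-90)
i=ctrl.camera_info("wrist");im=ctrl.get_image("wrist");cv2.imwrite("pics/w2.png",im[...,::-1])
np.save("w2.npy",np.array([i["camera_matrix"],np.array(i["world_from_camera"])],dtype=object),allow_pickle=True)
print([np.round(proj("wrist",p,i)) for p in ([545,303,84],[549,297,20])])
cv2.imwrite("pics/w2e.png",cv2.convertScaleAbs(im[...,::-1][30:330,130:430].repeat(2,0).repeat(2,1),alpha=1.3))
E
```

```text
t: 5.7
ee_pos: [546.0, 121.0, 230.3]
orientation: [-3.141, 0.0, -0.001]
ft_force: [0.0, -0.2, -0.4]
width: 87.9
grasp_force: 0.0
t: 6.7
ee_pos: [547.1, 303.8, 229.8]
orientation: [3.141, -0.003, -0.0]
ft_force: [-0.0, 0.3, 0.2]
width: 87.6
grasp_force: 0.0
shift [-0.1  0.8 -0.2] turn [[0.0, 0.0, -0.002], [0.0, -0.0, 3.14]] q6 2.06 yaw -90.1 pos [547.1 303.8 229.8] t 6.7
[array([280., 193.]), array([285., 180.])]
```

View pics/w2e.png

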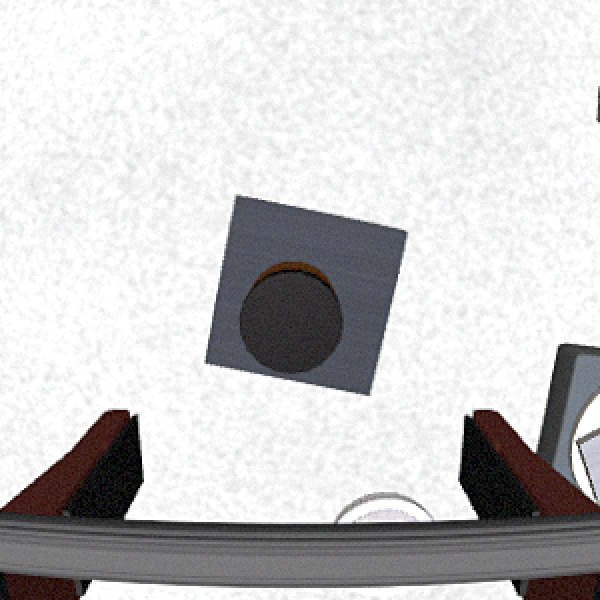

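```bash
python3 - <<'E'
from h import *
a=np.load("w2.npy",allow_pickle=True);i={"camera_matrix":a[0],"world_from_camera":a[1]}
C=lambda p:np.array(p)/2+[130,30]
print("cap",onz("wrist",C((291,322)),84,i),"slab",np.mean([onz("wrist",C(p),20,i) for p in [(235,196),(407,233),(370,396),(206,363)]],0))
a=np.load("w1.npy",allow_pickle=True);i={"camera_matrix":a[0],"world_from_camera":a[1]}
C=lambda p:np.array(p)/5+[175,115]
for n,pp,h in (("footedge",[(290,153),(373,312)],60),("webtop+x",[(130,250),(210,398)],113),("plate",[(249,277)],50)):
    q=np.array([onz("wrist",C(p),h,i) for p in pp]);print(n,np.round(q,1).tolist(),q.mean(0))
    if len(q)>1: e=q[1]-q[0];print(np.degrees(np.arctan2(e[1],e[0])),np.linalg.norm(e))
E
```

```text
cap [546.78879765 307.81838246] slab [549.49440558 300.03370012]
footedge [[493.5, 58.8], [450.1, 37.2]] [471.7863565  48.0096992]
-153.49820056618339 48.570335491269226
webtop+x [[473.9, 90.8], [437.4, 72.5]] [455.673413    81.64630817]
-153.32155161219472 40.82702222006494
plate [[458.8, 72.6]] [458.77207588  72.61997615]
```

```bash
python3 -m creep '[{"translation":[0,-4,30],"angular":[0,0,0],"jaw":1},{"translation":[0,-4,75],"angular":[0,0,0],"jaw":1},{"translation":[0,-4,115],"angular":[0,0,0],"jaw":1},{"translation":[0,-4,150],"angular":[0,0,0],"jaw":1},{"translation":[0,-4,175],"angular":[0,0,0],"jaw":1},{"translation":[0,-4,190],"angular":[0,0,0],"jaw":1},{"translation":[0,-4,192],"angular":[0,0,0],"jaw":1},{"translation":[0,-4,192],"angular":[0,0,0],"jaw":1}]'; python3 -m creep '[{"translation":[0,0,0],"angular":[0,0,0],"jaw":0},{"translation":[0,0,0],"angular":[0,0,0],"jaw":0},{"translation":[0,0,0],"angular":[0,0,0],"jaw":0},{"translation":[0,0,0],"angular":[0,0,0],"jaw":0},{"translation":[0,0,0],"angular":[0,0,0],"jaw":0},{"translation":[0,0,0],"angular":[0,0,0],"jaw":0},{"translation":[0,0,0],"angular":[0,0,0],"jaw":0},{"translation":[0,0,0],"angular":[0,0,0],"jaw":0}]'
```

```text
t: 7.75
ee_pos: [547.6, 309.2, 38.5]
orientation: [-3.141, 0.001, -0.002]
ft_force: [0.2, -0.6, 0.7]
width: 88.0
grasp_force: 0.0
t: 8.75
ee_pos: [547.1, 309.1, 37.9]
orientation: [-3.141, 0.0, -0.001]
ft_force: [-0.7, 0.0, 4.6]
width: 55.4
grasp_force: 30.0
```

```bash
python3 -m creep '[{"translation":[0,0,-20],"angular":[0,0,0],"jaw":0},{"translation":[0,0,-60],"angular":[0,0,0],"jaw":0},{"translation":[0,0,-105],"angular":[0,0,0],"jaw":0},{"translation":[0,10,-150],"angular":[0,0,0],"jaw":0},{"translation":[-10,40,-165],"angular":[0,0,0],"jaw":0},{"translation":[-25,85,-165],"angular":[0,0,0],"jaw":0},{"translation":[-40,135,-165],"angular":[0,0,0],"jaw":0},{"translation":[-53,188,-165],"angular":[0,0,0],"jaw":0}]'; python3 -m creep '[{"translation":[-15,55,0],"angular":[0,0,0],"jaw":0},{"translation":[-30,110,0],"angular":[0,0,0],"jaw":0},{"translation":[-45,165,0],"angular":[0,0,0],"jaw":0},{"translation":[-60,220,0],"angular":[0,0,0],"jaw":0},{"translation":[-75,275,0],"angular":[0,0,0],"jaw":0},{"translation":[-90,325,0],"angular":[0,0,0],"jaw":0},{"translation":[-105,370,0],"angular":[0,0,0],"jaw":0},{"translation":[-115,400,0],"angular":[0,0,0],"jaw":0}]'; python3 - <<'E'
from h import *
i=ctrl.camera_info("wrist");im=ctrl.get_image("wrist");cv2.imwrite("pics/w3.png",im[...,::-1])
go(375,-299,100,-90)
np.save("w3.npy",np.array([i["camera_matrix"],np.array(i["world_from_camera"])],dtype=object),allow_pickle=True)
print(np.round(proj("wrist",[375,-299,8],i)))
cv2.imwrite("pics/w3e.png",cv2.convertScaleAbs(im[...,::-1][100:400,80:480].repeat(2,0).repeat(2,1),alpha=1.0))
E
```

```text
t: 9.75
ee_pos: [493.1, 119.6, 203.6]
orientation: [-3.142, -0.001, -0.001]
ft_force: [0.6, 0.0, -1.6]
width: 55.2
grasp_force: 30.0
t: 10.75
ee_pos: [377.8, -280.9, 203.6]
orientation: [3.141, -0.003, 0.001]
ft_force: [0.1, 0.1, -1.3]
width: 55.3
grasp_force: 30.0
shift [ -2.5  15.5 103.7] turn [[0.002, -0.001, -0.002], [-0.001, -0.004, 3.14]] q6 0.91 yaw -90.1 pos [ 377.5 -283.2  203.6] t 10.8
[294. 185.]
```

View pics/w3e.png

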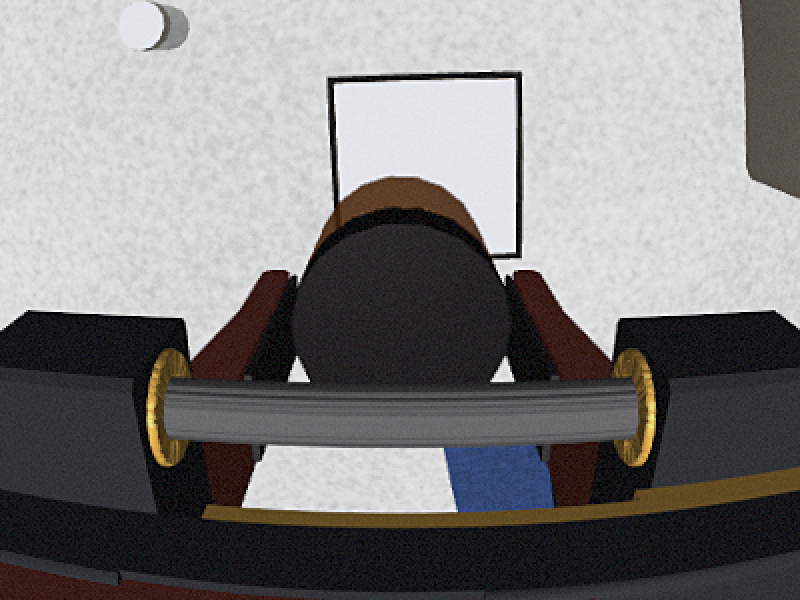

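```bash
python3 -m creep '[{"translation":[-3,16,10],"angular":[0,0,0],"jaw":0},{"translation":[-3,16,45],"angular":[0,0,0],"jaw":0},{"translation":[-3,16,85],"angular":[0,0,0],"jaw":0},{"translation":[-3,16,120],"angular":[0,0,0],"jaw":0},{"translation":[-3,16,150],"angular":[0,0,0],"jaw":0},{"translation":[-3,16,165],"angular":[0,0,0],"jaw":0},{"translation":[-3,16,172],"angular":[0,0,0],"jaw":0},{"translation":[-3,16,172],"angular":[0,0,0],"jaw":0}]'; python3 -m creep '[{"translation":[0,0,1],"angular":[0,0,0],"jaw":0},{"translation":[0,0,2],"angular":[0,0,0],"jaw":0},{"translation":[0,0,3],"angular":[0,0,0],"jaw":0},{"translation":[0,0,4],"angular":[0,0,0],"jaw":0},{"translation":[0,0,5],"angular":[0,0,0],"jaw":0},{"translation":[0,0,5],"angular":[0,0,0],"jaw":0},{"translation":[0,0,5],"angular":[0,0,0],"jaw":0},{"translation":[0,0,5],"angular":[0,0,0],"jaw":0}]'
```

```text
t: 11.8
ee_pos: [376.0, -295.1, 30.9]
orientation: [3.141, 0.0, 0.0]
ft_force: [-0.2, 0.4, -1.3]
width: 55.5
grasp_force: 30.0
t: 12.8
ee_pos: [375.8, -295.0, 25.9]
orientation: [3.142, -0.0, 0.0]
ft_force: [-0.8, 0.8, 5.1]
width: 55.1
grasp_force: 30.0
```

```bash
python3 -m creep '[{"translation":[0,0,0],"angular":[0,0,0],"jaw":1},{"translation":[0,0,0],"angular":[0,0,0],"jaw":1},{"translation":[0,0,0],"angular":[0,0,0],"jaw":1},{"translation":[0,0,0],"angular":[0,0,0],"jaw":1},{"translation":[0,0,-15],"angular":[0,0,0],"jaw":1},{"translation":[0,0,-50],"angular":[0,0,0],"jaw":1},{"translation":[0,0,-100],"angular":[0,0,0],"jaw":1},{"translation":[0,0,-150],"angular":[0,0,0],"jaw":1}]'; python3 -m creep '[{"translation":[8,-40,-30],"angular":[0,0,-0.06],"jaw":1},{"translation":[18,-90,-43],"angular":[0,0,-0.12],"jaw":1},{"translation":[28,-140,-43],"angular":[0,0,-0.18],"jaw":1},{"translation":[40,-200,-43],"angular":[0,0,-0.25],"jaw":1},{"translation":[51,-255,-43],"angular":[0,0,-0.32],"jaw":1},{"translation":[62,-310,-43],"angular":[0,0,-0.39],"jaw":1},{"translation":[71,-355,-43],"angular":[0,0,-0.44],"jaw":1},{"translation":[77,-382,-43],"angular":[0,0,-0.464],"jaw":1}]';  python3 - <<'E'
from h import *
im=ctrl.get_image("wrist")
i=ctrl.camera_info("wrist");im=ctrl.get_image("wrist");cv2.imwrite("pics/w4.png",im[...,::-1])
go(452.8,86.7,220,-63.4)
np.save("w4.npy",np.array([i["camera_matrix"],np.array(i["world_from_camera"])],dtype=object),allow_pickle=True)
d=np.array([.448,-.894,0]);e=np.array([.894,.448,0]);o=np.array([456.4,79.6,50])
print("web top corners",[np.round((proj("wrist",o+[0,0,63]+x*d+y*e,i)-[130,60])*2).tolist() for x,y in ((-2,22),(-2,-22),(-14,-22),(-14,22))], "foot",[np.round((proj("wrist",o+[0,0,10]+x*d+y*e,i)-[130,60])*2).tolist() for x,y in ((35,25),(35,-25))],"plate",(proj("wrist",[458.5,72.8,50],i)-[130,60])*2)
cv2.imwrite("pics/w4e.png",cv2.convertScaleAbs(im[...,::-1][60:360,130:430].repeat(2,0).repeat(2,1),alpha=1.0))
E
```

```text
t: 13.8
ee_pos: [375.6, -294.9, 178.1]
orientation: [3.141, -0.0, 0.0]
ft_force: [-0.0, -0.7, -0.1]
width: 88.0
grasp_force: 0.0
t: 14.8
ee_pos: [452.9, 89.1, 219.8]
orientation: [-3.056, -0.727, -0.002]
ft_force: [0.4, -0.5, -0.1]
width: 87.4
grasp_force: 0.0
shift [-1.5  1.9 -0.4] turn [[0.0, -0.001, 0.003], [0.002, 0.0, -3.139]] q6 1.27 yaw -63.2 pos [453.3  89.1 219.6] t 14.9
web top corners [[319.0, 237.0], [318.0, 327.0], [293.0, 327.0], [293.0, 236.0]] foot [[383.0, 217.0], [381.0, 305.0]] plate [331.21696725 260.15725015]
```

View pics/w4e.png

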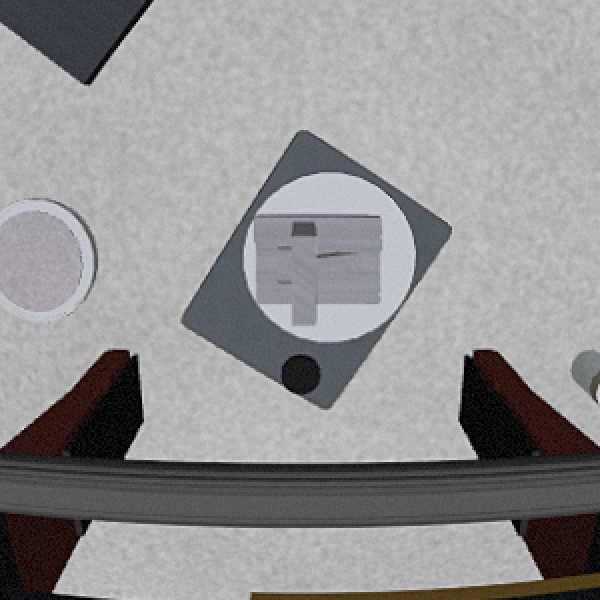

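```bash
python3 -m creep '[{"translation":[-1.5,1,25],"angular":[0,0,0],"jaw":1},{"translation":[-1.5,1,60],"angular":[0,0,0],"jaw":1},{"translation":[-1.5,1,95],"angular":[0,0,0],"jaw":1},{"translation":[-1.5,1,120],"angular":[0,0,0],"jaw":1},{"translation":[-1.5,1,133],"angular":[0,0,0],"jaw":1},{"translation":[-1.5,1,138],"angular":[0,0,0],"jaw":1},{"translation":[-1.5,1,138],"angular":[0,0,0],"jaw":1},{"translation":[-1.5,1,138],"angular":[0,0,0],"jaw":0.5}]'; python3 -m creep '[{"translation":[0,0,0],"angular":[0,0,0],"jaw":0},{"translation":[0,0,0],"angular":[0,0,0],"jaw":0},{"translation":[0,0,0],"angular":[0,0,0],"jaw":0},{"translation":[0,0,0],"angular":[0,0,0],"jaw":0},{"translation":[0,0,0],"angular":[0,0,0],"jaw":0},{"translation":[0,0,0],"angular":[0,0,0],"jaw":0},{"translation":[0,0,0],"angular":[0,0,0],"jaw":0},{"translation":[0,0,0],"angular":[0,0,0],"jaw":0}]'; python3 -m creep '[{"translation":[0,0,-3],"angular":[0,0,0],"jaw":0},{"translation":[0,0,-10],"angular":[0,0,0],"jaw":0},{"translation":[0,0,-25],"angular":[0,0,0],"jaw":0},{"translation":[0,0,-45],"angular":[0,0,0],"jaw":0},{"translation":[0,0,-65],"angular":[0,0,0],"jaw":0},{"translation":[0,0,-80],"angular":[0,0,0],"jaw":0},{"translation":[0,0,-80],"angular":[0,0,0],"jaw":0},{"translation":[0,0,-80],"angular":[0,0,0],"jaw":0}]'; python3 - <<'E'
from h import *
d=np.array([.448,-.894]);
t=np.array([549.1,299.3])-8*d;print(t);go(*t,130,-63.4)
E
```

```text
t: 15.9
ee_pos: [452.6, 85.5, 81.5]
orientation: [3.057, 0.722, 0.002]
ft_force: [0.4, 0.4, 0.3]
width: 81.3
grasp_force: 0.0
t: 16.9
ee_pos: [452.0, 85.4, 80.7]
orientation: [3.058, 0.722, -0.0]
ft_force: [0.8, 0.3, -0.6]
width: 2.0
grasp_force: 0.0
t: 17.9
ee_pos: [451.6, 85.3, 160.4]
orientation: [-3.057, -0.722, 0.001]
ft_force: [-0.4, -0.0, 0.3]
width: 0.5
grasp_force: 0.0
[545.516 306.452]
shift [ 182.9 -155.7   30.3] turn [[-0.0, 0.0, -0.0], [0.001, 0.0, 3.141]] q6 1.27 yaw -63.4 pos [451.6  85.3 160.4] t 17.9
```

```bash
python3 - <<'E'
from h import *
i=ctrl.camera_info("wrist");im=ctrl.get_image("wrist");cv2.imwrite("pics/w5.png",im[...,::-1])
np.save("w5.npy",np.array([i["camera_matrix"],np.array(i["world_from_camera"])],dtype=object),allow_pickle=True)
s=ctrl.get_image("side");cv2.imwrite("pics/s5.png",s[...,::-1])
a=cv2.resize(im[...,::-1][90:390,130:430],(400,400));b=cv2.resize(s[...,::-1][190:320,220:350],(400,400),interpolation=cv2.INTER_CUBIC)
cv2.imwrite("pics/m5.png",np.hstack([a,b]))
E
```

```text
(no output)
```

View pics/m5.png

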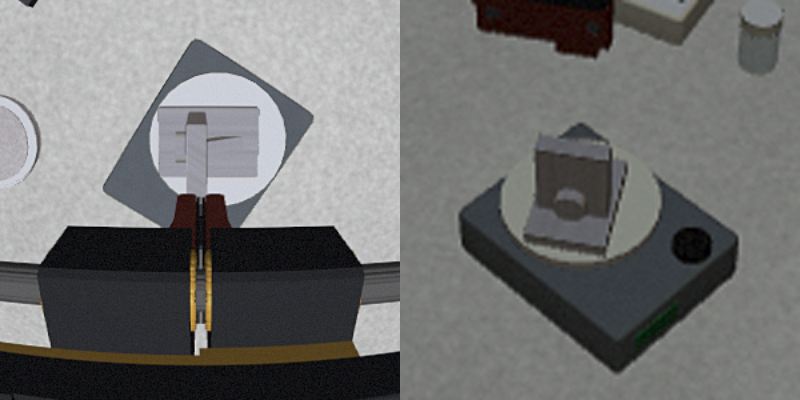

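```bash
python3 - <<'E'
from h import *
a=np.load("w5.npy",allow_pickle=True);i={"camera_matrix":a[0],"world_from_camera":a[1]}
s=lambda p:np.round((proj("wrist",p,i)-[130,90])*4/3).tolist()
q=lambda p:np.round((proj("side",p)-[220,190])*400/130+[400,0]).tolist()
d=np.array([.448,-.894,0]);e=np.array([.894,.448,0]);o=np.array([456.4,79.6,50])
for n,p in [("tcp",ctrl.get_obs()["ee_pos"])]+[("web%d%d"%(x,y),o+[0,0,63]+x*d+y*e) for x,y in ((-2,22),(-2,-22),(-14,-22),(-14,22))]+[("foot",o+[0,0,10]+35*d+y*e) for y in (25,-25)]:
    print(n,np.round(p,1),s(p),q(p))
print(np.round(i["world_from_camera"].astype(float),3))
# triangulate web top corners: wrist (207,112),(188,112) etc. with side (540,137),(610,148)
E
```

```text
tcp [451.4  85.3 160. ] [199.0, 192.0] [577.0, 84.0]
web-222 [475.2  91.2 113. ] [209.0, 126.0] [539.0, 128.0]
web-2-22 [435.8  71.5 113. ] [208.0, 199.0] [613.0, 140.0]
web-14-22 [430.5  82.3 113. ] [188.0, 199.0] [609.0, 155.0]
web-1422 [469.8 102.  113. ] [187.0, 126.0] [534.0, 143.0]
foot [494.4  59.5  60. ] [261.0, 108.0] [550.0, 142.0]
foot [449.7  37.1  60. ] [259.0, 178.0] [628.0, 155.0]
[[ 4.47000e-01  8.67000e-01  2.19000e-01  5.10560e+02]
 [-8.94000e-01  4.33000e-01  1.10000e-01  1.14451e+02]
 [ 1.00000e-03 -2.45000e-01  9.70000e-01  3.55133e+02]
 [ 0.00000e+00  0.00000e+00  0.00000e+00  1.00000e+00]]
```

```bash
python3 - <<'E'
from h import *
a=np.load("w4.npy",allow_pickle=True);i={"camera_matrix":a[0],"world_from_camera":a[1]}
p0=np.array([453.1,89.1,219.7]);Rt=R.from_euler("z",0).as_matrix()
an=np.radians(-63.3);Y=np.array([np.cos(an),np.sin(an),0]);Z=np.array([0,0,-1.]);X=np.cross(Y,Z);Rt=np.c_[X,Y,Z]
for px,ys in (((137,357),-44),((462,357),44)):
    o,d=ray("wrist",np.array(px)/2+[130,60],i);o=Rt.T@(o-p0);d=Rt.T@d
    print(np.round(o,1),"tip in tool frame",np.round(o+d*(ys-o[1])/d[1],1))
s=cv2.imread("pics/s5.png").astype(int)
m=(s[...,2]>s[...,1]+20)&(s[...,2]>40);ys,xs=np.nonzero(m[:,200:360]);xs+=200
k=(ys<225);print("red lowest",sorted(zip(ys[k],xs[k]))[-6:],"tcp",proj("side",[451.4,85.3,160]),proj("side",[451.4,85.3,185]))
E
```

```text
[  66.5   -0.9 -195.1] tip in tool frame [ 10.5 -44.  -35.7]
[  66.5   -0.9 -195.1] tip in tool frame [  8.1  44.  -28.5]
red lowest [(np.int64(173), np.int64(292)), (np.int64(173), np.int64(293)), (np.int64(192), np.int64(287)), (np.int64(193), np.int64(287)), (np.int64(196), np.int64(249)), (np.int64(201), np.int64(283))] tcp [277.49066227 217.44991623] [277.46750981 207.17048427]
```

```bash
python3 -m creep '[{"translation":[0,0,0],"angular":[0,0,0],"jaw":1},{"translation":[0,0,0],"angular":[0,0,0],"jaw":1},{"translation":[0,0,0],"angular":[0,0,0],"jaw":1},{"translation":[1,0,0],"angular":[0,0,0],"jaw":1},{"translation":[1,0,10],"angular":[0,0,0],"jaw":1},{"translation":[1,0,25],"angular":[0,0,0],"jaw":1},{"translation":[1,0,45],"angular":[0,0,0],"jaw":1},{"translation":[1,0,65],"angular":[0,0,0],"jaw":1}]'; python3 -m creep '[{"translation":[0,0,8],"angular":[0,0,0],"jaw":1},{"translation":[0,0,16],"angular":[0,0,0],"jaw":1},{"translation":[0,0,24],"angular":[0,0,0],"jaw":1},{"translation":[0,0,32],"angular":[0,0,0],"jaw":1},{"translation":[0,0,38],"angular":[0,0,0],"jaw":1},{"translation":[0,0,40],"angular":[0,0,0],"jaw":1},{"translation":[0,0,40],"angular":[0,0,0],"jaw":0.5},{"translation":[0,0,40],"angular":[0,0,0],"jaw":0}]'; python3 -m creep '[{"translation":[0,0,0],"angular":[0,0,0],"jaw":0},{"translation":[0,0,0],"angular":[0,0,0],"jaw":0},{"translation":[0,0,0],"angular":[0,0,0],"jaw":0},{"translation":[0,0,0],"angular":[0,0,0],"jaw":0},{"translation":[0,0,0],"angular":[0,0,0],"jaw":0},{"translation":[0,0,0],"angular":[0,0,0],"jaw":0},{"translation":[0,0,0],"angular":[0,0,0],"jaw":0},{"translation":[0,0,0],"angular":[0,0,0],"jaw":0}]'
```

```text
t: 19.0
ee_pos: [452.3, 85.7, 94.1]
orientation: [-3.057, -0.722, 0.002]
ft_force: [-0.1, 0.7, -0.4]
width: 77.2
grasp_force: 0.0
t: 20.0
ee_pos: [453.0, 85.9, 55.9]
orientation: [3.058, 0.722, 0.001]
ft_force: [0.2, 0.3, -0.8]
width: 71.3
grasp_force: 0.0
t: 21.0
ee_pos: [452.7, 85.9, 55.7]
orientation: [-3.057, -0.722, 0.0]
ft_force: [-1.2, 3.2, 0.6]
width: 12.1
grasp_force: 30.0
```

```bash
python3 -m creep '[{"translation":[0,0,-4],"angular":[0,0,0],"jaw":0},{"translation":[0,0,-12],"angular":[0,0,0],"jaw":0},{"translation":[0,0,-27],"angular":[0,0,0],"jaw":0},{"translation":[0,0,-45],"angular":[0,0,0],"jaw":0},{"translation":[5,-4,-58],"angular":[0,0,0],"jaw":0},{"translation":[20,-17,-65],"angular":[0,0,0],"jaw":0},{"translation":[45,-39,-65],"angular":[0,0,0],"jaw":0},{"translation":[75,-64,-65],"angular":[0,0,0],"jaw":0}]'; python3 -m creep '[{"translation":[30,-26,0],"angular":[0,0,0],"jaw":0},{"translation":[60,-52,0],"angular":[0,0,0],"jaw":0},{"translation":[85,-73,0],"angular":[0,0,0],"jaw":0},{"translation":[99,-85,0],"angular":[0,0,0],"jaw":0},{"translation":[107,-92,0],"angular":[0,0,0],"jaw":0},{"translation":[107,-92,0],"angular":[0,0,0],"jaw":0},{"translation":[107,-92,0],"angular":[0,0,0],"jaw":0},{"translation":[107,-92,0],"angular":[0,0,0],"jaw":0}]'; python3 - <<'E'
from h import *
i=ctrl.camera_info("wrist");im=ctrl.get_image("wrist");cv2.imwrite("pics/w6.png",im[...,::-1])
go(545.5,306.5,30,-63.4)
np.save("w6.npy",np.array([i["camera_matrix"],np.array(i["world_from_camera"])],dtype=object),allow_pickle=True)
s=lambda p:np.round((proj("wrist",p,i)-[130,60])*2).tolist()
a=np.radians(-101);u=np.array([np.cos(a),np.sin(a),0]);v=np.array([-u[1],u[0],0])
print("slab corners",[s(np.array([549.1,299.3,20])+55*(k*u+l*v)) for k,l in ((1,1),(1,-1),(-1,-1),(-1,1))])
cv2.imwrite("pics/w6e.png",im[...,::-1][60:360,130:430].repeat(2,0).repeat(2,1))
E
```

```text
t: 22.0
ee_pos: [491.9, 178.5, 121.0]
orientation: [-3.058, -0.721, -0.001]
ft_force: [0.5, -0.2, -2.0]
width: 12.3
grasp_force: 30.0
t: 23.0
ee_pos: [545.6, 306.0, 120.8]
orientation: [3.058, 0.721, -0.001]
ft_force: [-0.2, 0.9, -1.8]
width: 12.0
grasp_force: 30.0
shift [ 0.  -0.5 90.8] turn [[0.0, 0.0, -0.001], [0.0, -0.0, 3.14]] q6 1.6 yaw -63.5 pos [545.7 306.  120.8] t 23.1
slab corners [[478.0, 258.0], [334.0, 429.0], [153.0, 300.0], [293.0, 111.0]]
```

View pics/w6e.png

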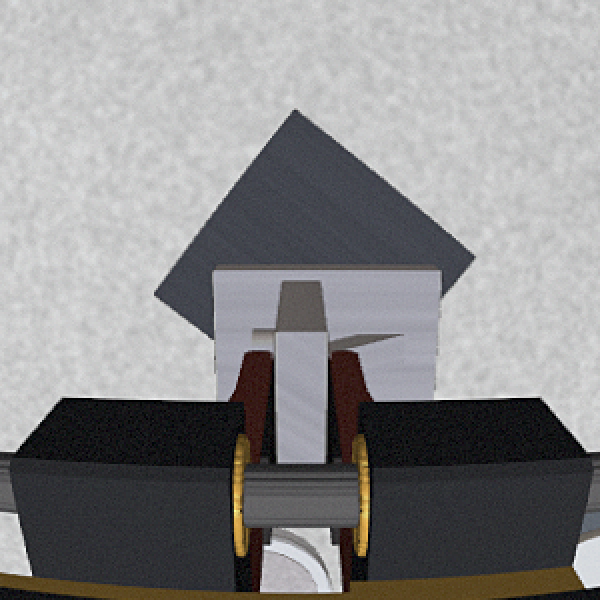

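```bash
python3 -m creep '[{"translation":[0,0,15],"angular":[0,0,0],"jaw":0},{"translation":[0,0,35],"angular":[0,0,0],"jaw":0},{"translation":[0,0,55],"angular":[0,0,0],"jaw":0},{"translation":[0,0,72],"angular":[0,0,0],"jaw":0},{"translation":[0,0,84],"angular":[0,0,0],"jaw":0},{"translation":[0,0,90],"angular":[0,0,0],"jaw":0},{"translation":[0,0,91.5],"angular":[0,0,0],"jaw":0},{"translation":[0,0,91.5],"angular":[0,0,0],"jaw":0}]'; python3 -m creep '[{"translation":[0,0,0.5],"angular":[0,0,0],"jaw":0},{"translation":[0,0,1],"angular":[0,0,0],"jaw":0},{"translation":[0,0,1.5],"angular":[0,0,0],"jaw":0},{"translation":[0,0,2],"angular":[0,0,0],"jaw":0},{"translation":[0,0,2.5],"angular":[0,0,0],"jaw":0},{"translation":[0,0,3],"angular":[0,0,0],"jaw":0},{"translation":[0,0,3.5],"angular":[0,0,0],"jaw":0},{"translation":[0,0,3.5],"angular":[0,0,0],"jaw":0}]'
```

```text
t: 24.05
ee_pos: [546.2, 307.0, 29.6]
orientation: [-3.057, -0.722, -0.001]
ft_force: [0.1, -0.2, -2.1]
width: 11.5
grasp_force: 30.0
t: 25.05
ee_pos: [545.9, 306.8, 25.7]
orientation: [3.057, 0.722, 0.0]
ft_force: [-0.6, -0.8, -0.3]
width: 12.3
grasp_force: 30.0
```

Near contact; half a millimetre more, then release.

```bash
python3 -m creep '[{"translation":[0,0,0.4],"angular":[0,0,0],"jaw":0},{"translation":[0,0,0.7],"angular":[0,0,0],"jaw":0},{"translation":[0,0,0.7],"angular":[0,0,0],"jaw":0},{"translation":[0,0,0.7],"angular":[0,0,0],"jaw":0},{"translation":[0,0,0.7],"angular":[0,0,0],"jaw":0},{"translation":[0,0,0.7],"angular":[0,0,0],"jaw":0},{"translation":[0,0,0.7],"angular":[0,0,0],"jaw":0},{"translation":[0,0,0.7],"angular":[0,0,0],"jaw":0}]'
```

```text
t: 26.05
ee_pos: [545.9, 306.8, 25.7]
orientation: [-3.057, -0.722, -0.0]
ft_force: [-2.0, -1.4, 5.6]
width: 12.1
grasp_force: 30.0
```

```bash
python3 -m creep '[{"translation":[0,0,0],"angular":[0,0,0],"jaw":0.6},{"translation":[0,0,0],"angular":[0,0,0],"jaw":0.6},{"translation":[0,0,0],"angular":[0,0,0],"jaw":0.6},{"translation":[0,0,0],"angular":[0,0,0],"jaw":0.6},{"translation":[0,0,0],"angular":[0,0,0],"jaw":0.6},{"translation":[0,0,-15],"angular":[0,0,0],"jaw":0.6},{"translation":[0,0,-40],"angular":[0,0,0],"jaw":0.6},{"translation":[0,0,-60],"angular":[0,0,0],"jaw":0.6}]'; python3 -m creep '[{"translation":[0,0,0],"angular":[0,0,0],"jaw":0},{"translation":[0,0,0],"angular":[0,0,0],"jaw":0},{"translation":[0,0,0],"angular":[0,0,0],"jaw":0},{"translation":[0,0,0],"angular":[0,0,0],"jaw":0},{"translation":[0,0,0],"angular":[0,0,0],"jaw":0},{"translation":[0,0,0],"angular":[0,0,0],"jaw":0},{"translation":[0,0,0],"angular":[0,0,0],"jaw":0},{"translation":[0,0,0],"angular":[0,0,0],"jaw":0}]'; python3 -m creep '[{"translation":[0,0,5],"angular":[0,0,0],"jaw":0},{"translation":[0,0,10],"angular":[0,0,0],"jaw":0},{"translation":[0,0,15],"angular":[0,0,0],"jaw":0},{"translation":[0,0,20],"angular":[0,0,0],"jaw":0},{"translation":[0,0,24],"angular":[0,0,0],"jaw":0},{"translation":[0,0,27],"angular":[0,0,0],"jaw":0},{"translation":[0,0,29],"angular":[0,0,0],"jaw":0},{"translation":[0,0,30],"angular":[0,0,0],"jaw":0}]'
```

```text
t: 27.05
ee_pos: [546.3, 307.0, 86.9]
orientation: [-3.057, -0.722, -0.002]
ft_force: [0.3, -0.1, 0.1]
width: 52.4
grasp_force: 0.0
t: 28.05
ee_pos: [545.9, 306.8, 85.0]
orientation: [-3.057, -0.722, -0.0]
ft_force: [-0.5, -0.2, -1.1]
width: 0.6
grasp_force: 0.0
t: 29.05
ee_pos: [545.8, 306.8, 54.9]
orientation: [-3.057, -0.722, 0.0]
ft_force: [0.8, 0.5, -0.5]
width: 0.4
grasp_force: 0.0
```

```bash
python3 - <<'E'
from h import *
i=ctrl.camera_info("wrist");im=ctrl.get_image("wrist")
s=ctrl.get_image("side")
cv2.imwrite("pics/m7.png",np.hstack([cv2.resize(im[...,::-1][90:390,130:430],(400,400)),cv2.resize(s[...,::-1][240:370,95:225],(400,400),interpolation=cv2.INTER_CUBIC)]))
go(546,306.8,53)
E
```

```text
shift [0.1 0.1 2. ] q6 1.6 yaw -63.4 pos [545.8 306.8  55. ] t 29.1
```

View pics/m7.png

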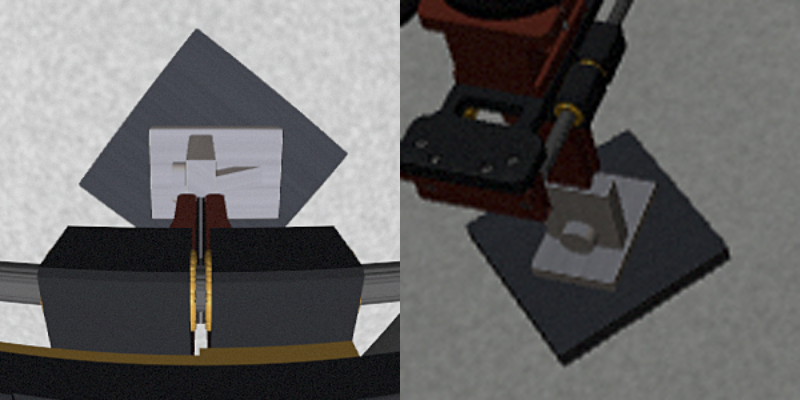

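The bracket stands centred on the slab and the shut tips hang just over its web top (left ~(200,195)). Lowering gently.

```bash
python3 -m creep '[{"translation":[0,0,1],"angular":[0,0,0],"jaw":0},{"translation":[0,0,2],"angular":[0,0,0],"jaw":0},{"translation":[0,0,3],"angular":[0,0,0],"jaw":0},{"translation":[0,0,3],"angular":[0,0,0],"jaw":0},{"translation":[0,0,3],"angular":[0,0,0],"jaw":0},{"translation":[0,0,3],"angular":[0,0,0],"jaw":0},{"translation":[0,0,3],"angular":[0,0,0],"jaw":0},{"translation":[0,0,3],"angular":[0,0,0],"jaw":0}]' | grep -E "ee_pos|ft_"
```

```text
ee_pos: [545.9, 306.8, 52.0]
ft_force: [0.6, 0.9, 0.3]
```

```bash
python3 -m creep '[{"translation":[0,0,0.2],"angular":[0,0,0],"jaw":0},{"translation":[0,0,0.4],"angular":[0,0,0],"jaw":0},{"translation":[0,0,0.6],"angular":[0,0,0],"jaw":0},{"translation":[0,0,0.8],"angular":[0,0,0],"jaw":0},{"translation":[0,0,1],"angular":[0,0,0],"jaw":0},{"translation":[0,0,1],"angular":[0,0,0],"jaw":0},{"translation":[0,0,1],"angular":[0,0,0],"jaw":0},{"translation":[0,0,1],"angular":[0,0,0],"jaw":0}]' | grep -E "ee_pos|ft_"
```

```text
ee_pos: [545.9, 306.8, 51.0]
ft_force: [0.1, -0.6, 0.1]
```

```bash
python3 -m creep '[{"translation":[0,0,0.2],"angular":[0,0,0],"jaw":0},{"translation":[0,0,0.4],"angular":[0,0,0],"jaw":0},{"translation":[0,0,0.6],"angular":[0,0,0],"jaw":0},{"translation":[0,0,0.8],"angular":[0,0,0],"jaw":0},{"translation":[0,0,1],"angular":[0,0,0],"jaw":0},{"translation":[0,0,1],"angular":[0,0,0],"jaw":0},{"translation":[0,0,1],"angular":[0,0,0],"jaw":0},{"translation":[0,0,1],"angular":[0,0,0],"jaw":0}]' | grep -E "ee_pos|ft_"
```

```text
ee_pos: [545.9, 306.8, 50.4]
ft_force: [-0.9, -0.5, 4.5]
```

```bash
python3 -m creep '[{"translation":[0,0,0.2],"angular":[0,0,0],"jaw":0},{"translation":[0,0,0.4],"angular":[0,0,0],"jaw":0},{"translation":[0,0,0.6],"angular":[0,0,0],"jaw":0},{"translation":[0,0,0.8],"angular":[0,0,0],"jaw":0},{"translation":[0,0,1],"angular":[0,0,0],"jaw":0},{"translation":[0,0,1],"angular":[0,0,0],"jaw":0},{"translation":[0,0,1],"angular":[0,0,0],"jaw":0},{"translation":[0,0,1],"angular":[0,0,0],"jaw":0}]' | grep -E "ee_pos|ft_"
```

```text
ee_pos: [545.9, 306.8, 50.3]
ft_force: [-3.8, -1.1, 13.5]
```

```bash
python3 -m creep '[{"translation":[0,0,-5],"angular":[0,0,0],"jaw":0},{"translation":[0,0,-30],"angular":[0,0,0],"jaw":0},{"translation":[0,0,-70],"angular":[0,0,0],"jaw":0},{"translation":[0,0,-115],"angular":[0,0,0],"jaw":0},{"translation":[-10,30,-155],"angular":[0,0,0],"jaw":1},{"translation":[-25,72,-170],"angular":[0,0,0],"jaw":1},{"translation":[-43,124,-170],"angular":[0,0,0],"jaw":1},{"translation":[-62,179,-170],"angular":[0,0,0],"jaw":1}]'; python3 -m creep '[{"translation":[-19,55,0],"angular":[0,0,0],"jaw":1},{"translation":[-38,110,0],"angular":[0,0,0],"jaw":1},{"translation":[-56,162,0],"angular":[0,0,0],"jaw":1},{"translation":[-70,203,0],"angular":[0,0,0],"jaw":1},{"translation":[-80,232,0],"angular":[0,0,0],"jaw":1},{"translation":[-87,252,0],"angular":[0,0,0],"jaw":1},{"translation":[-87,252,0],"angular":[0,0,0],"jaw":1},{"translation":[-87,252,0],"angular":[0,0,0],"jaw":1}]';python3 - <<'E'
from h import *
i=ctrl.camera_info("wrist");im=ctrl.get_image("wrist");cv2.imwrite("pics/w8.png",im[...,::-1])
go(606.5,-144.3,94.5,-63.4)
np.save("w8.npy",np.array([i["camera_matrix"],np.array(i["world_from_camera"])],dtype=object),allow_pickle=True)
s=lambda p:np.round((proj("wrist",p,i)-[130,60])*2).tolist()
a=np.radians(-80.8);u=np.array([np.cos(a),np.sin(a),0]);v=np.array([-u[1],u[0],0])
print("stopper",s([606.5,-144.3,162]),"pan corners",[s(np.array([607.5,-151.2,38])+45*(k*u+l*v)) for k,l in ((1,1),(1,-1),(-1,-1),(-1,1))])
cv2.imwrite("pics/w8e.png",im[...,::-1][60:360,130:430].repeat(2,0).repeat(2,1))
E
```

```text
t: 34.15
ee_pos: [570.7, 117.7, 219.4]
orientation: [3.057, 0.723, 0.002]
ft_force: [0.8, -0.0, 0.2]
width: 37.0
grasp_force: 0.0
t: 35.15
ee_pos: [605.2, -144.3, 218.8]
orientation: [-3.057, -0.723, 0.0]
ft_force: [-0.3, 0.1, -0.1]
width: 87.7
grasp_force: 0.0
shift [  1.    0.7 124.4] turn [[-0.0, 0.0, 0.001], [-0.0, -0.001, -3.141]] q6 0.85 yaw -63.4 pos [ 605.3 -144.2  218.9] t 35.2
stopper [300.0, 300.0] pan corners [[408.0, 202.0], [360.0, 343.0], [217.0, 300.0], [260.0, 155.0]]
```

View pics/w8e.png

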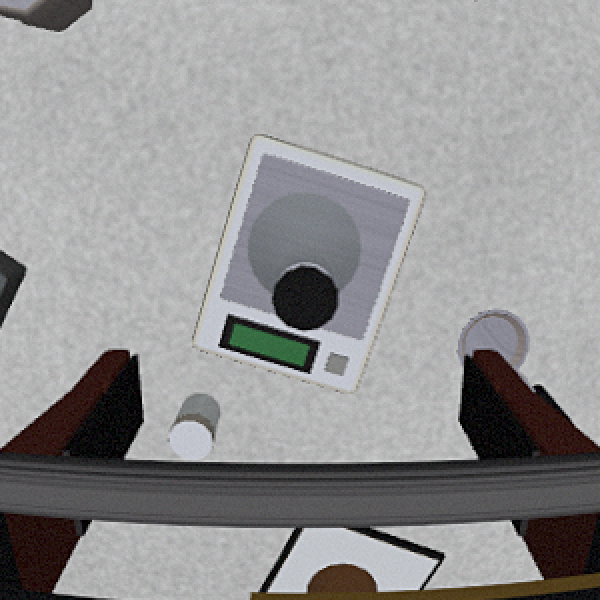

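```bash
python3 -m creep '[{"translation":[2,2.4,25],"angular":[0,0,0],"jaw":1},{"translation":[2,2.4,55],"angular":[0,0,0],"jaw":1},{"translation":[2,2.4,85],"angular":[0,0,0],"jaw":1},{"translation":[2,2.4,108],"angular":[0,0,0],"jaw":1},{"translation":[2,2.4,120],"angular":[0,0,0],"jaw":1},{"translation":[2,2.4,124],"angular":[0,0,0],"jaw":0.6},{"translation":[2,2.4,124],"angular":[0,0,0],"jaw":0.4},{"translation":[2,2.4,124],"angular":[0,0,0],"jaw":0.4}]'; python3 -m creep '[{"translation":[0,0,0],"angular":[0,0,0],"jaw":0.36},{"translation":[0,0,0],"angular":[0,0,0],"jaw":0.34},{"translation":[0,0,0],"angular":[0,0,0],"jaw":0.3},{"translation":[0,0,0],"angular":[0,0,0],"jaw":0.25},{"translation":[0,0,0],"angular":[0,0,0],"jaw":0},{"translation":[0,0,0],"angular":[0,0,0],"jaw":0},{"translation":[0,0,0],"angular":[0,0,0],"jaw":0},{"translation":[0,0,0],"angular":[0,0,0],"jaw":0}]'
```

```text
t: 36.2
ee_pos: [608.9, -146.7, 95.9]
orientation: [3.057, 0.722, 0.002]
ft_force: [0.3, 0.0, 0.3]
width: 61.5
grasp_force: 0.0
t: 37.2
ee_pos: [608.2, -146.6, 94.9]
orientation: [-3.057, -0.722, 0.0]
ft_force: [1.0, 0.1, -0.0]
width: 25.0
grasp_force: 30.0
```

```bash
python3 -m creep '[{"translation":[0,0,-4],"angular":[0,0,0],"jaw":0},{"translation":[0,0,-12],"angular":[0,0,0],"jaw":0},{"translation":[0,0,-25],"angular":[0,0,0],"jaw":0},{"translation":[0,0,-42],"angular":[0,0,0],"jaw":0},{"translation":[-1,-8,-55],"angular":[0,0,0],"jaw":0},{"translation":[-3,-24,-60],"angular":[0,0,0],"jaw":0},{"translation":[-6,-48,-60],"angular":[0,0,0],"jaw":0},{"translation":[-10,-76,-60],"angular":[0,0,0],"jaw":0}]'; python3 -m creep '[{"translation":[-4,-35,0],"angular":[0,0,0],"jaw":0},{"translation":[-9,-72,0],"angular":[0,0,0],"jaw":0},{"translation":[-14,-107,0],"angular":[0,0,0],"jaw":0},{"translation":[-18,-140,0],"angular":[0,0,0],"jaw":0},{"translation":[-21,-165,0],"angular":[0,0,0],"jaw":0},{"translation":[-24,-180,0],"angular":[0,0,0],"jaw":0},{"translation":[-24.7,-187,0],"angular":[0,0,0],"jaw":0},{"translation":[-24.7,-188,0],"angular":[0,0,0],"jaw":0}]';python3 - <<'E'
from h import *
i=ctrl.camera_info("wrist");im=ctrl.get_image("wrist");cv2.imwrite("pics/w9.png",im[...,::-1])
go(459,73.7,110,-63.4)
np.save("w9.npy",np.array([i["camera_matrix"],np.array(i["world_from_camera"])],dtype=object),allow_pickle=True)
s=lambda p:np.round((proj("wrist",p,i)-[130,60])*2).tolist()
print("plate rim",[s([459+50*np.cos(t),73.7+50*np.sin(t),50]) for t in np.radians(np.array([27,-63,117,72,-18]))])
cv2.imwrite("pics/w9e.png",im[...,::-1][60:360,130:430].repeat(2,0).repeat(2,1))
E
```

```text
t: 38.2
ee_pos: [564.0, -81.8, 155.0]
orientation: [-3.057, -0.722, 0.001]
ft_force: [-0.4, 0.3, -0.9]
width: 25.1
grasp_force: 30.0
t: 39.2
ee_pos: [459.1, 74.1, 155.1]
orientation: [3.057, 0.723, 0.0]
ft_force: [0.7, -0.2, -0.4]
width: 24.3
grasp_force: 30.0
shift [-0.4  0.1 45.1] turn [[0.0, -0.0, -0.0], [-0.001, -0.0, 3.141]] q6 1.24 yaw -63.4 pos [459.4  73.9 155.1] t 39.2
plate rim [[299.0, 172.0], [405.0, 277.0], [195.0, 279.0], [223.0, 204.0], [375.0, 203.0]]
```

View pics/w9e.png

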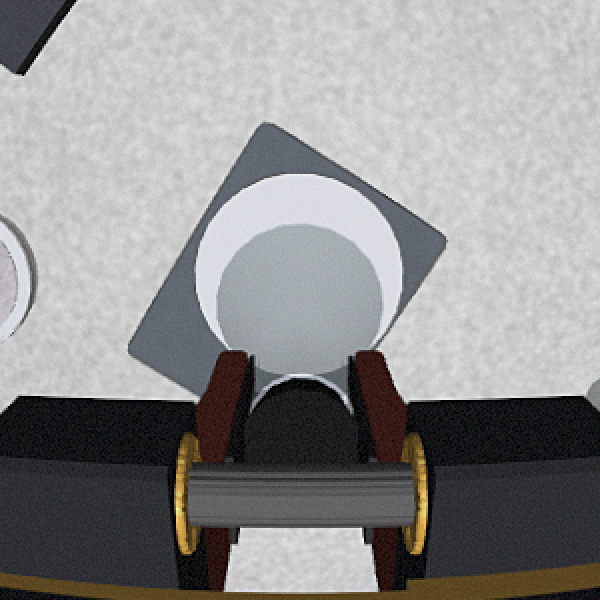

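```bash
python3 -m creep '[{"translation":[0,0,8],"angular":[0,0,0],"jaw":0},{"translation":[0,0,18],"angular":[0,0,0],"jaw":0},{"translation":[0,0,28],"angular":[0,0,0],"jaw":0},{"translation":[0,0,36],"angular":[0,0,0],"jaw":0},{"translation":[0,0,42],"angular":[0,0,0],"jaw":0},{"translation":[0,0,45],"angular":[0,0,0],"jaw":0},{"translation":[0,0,46],"angular":[0,0,0],"jaw":0},{"translation":[0,0,46],"angular":[0,0,0],"jaw":0}]';  python3 -m creep '[{"translation":[0,0,0.4],"angular":[0,0,0],"jaw":0},{"translation":[0,0,0.8],"angular":[0,0,0],"jaw":0},{"translation":[0,0,1.2],"angular":[0,0,0],"jaw":0},{"translation":[0,0,1.6],"angular":[0,0,0],"jaw":0},{"translation":[0,0,2],"angular":[0,0,0],"jaw":0},{"translation":[0,0,2.4],"angular":[0,0,0],"jaw":0},{"translation":[0,0,2.4],"angular":[0,0,0],"jaw":0},{"translation":[0,0,2.4],"angular":[0,0,0],"jaw":0}]'
```

```text
t: 40.25
ee_pos: [459.3, 74.0, 109.1]
orientation: [3.057, 0.722, 0.001]
ft_force: [0.2, 0.1, -0.9]
width: 24.9
grasp_force: 30.0
t: 41.25
ee_pos: [459.2, 74.1, 106.7]
orientation: [-3.057, -0.722, -0.0]
ft_force: [-0.9, 1.2, 3.3]
width: 24.8
grasp_force: 30.0
```

```bash
python3 -m creep '[{"translation":[0,0,0],"angular":[0,0,0],"jaw":0.4},{"translation":[0,0,0],"angular":[0,0,0],"jaw":0.7},{"translation":[0,0,0],"angular":[0,0,0],"jaw":0.7},{"translation":[0,0,0],"angular":[0,0,0],"jaw":0.7},{"translation":[0,0,-8],"angular":[0,0,0],"jaw":0.7},{"translation":[0,0,-25],"angular":[0,0,0],"jaw":0.7},{"translation":[0,0,-50],"angular":[0,0,0],"jaw":0.8},{"translation":[0,0,-80],"angular":[0,0,0],"jaw":1}]';  python3 -m creep '[{"translation":[-20,24,-10],"angular":[0,0,0],"jaw":1},{"translation":[-55,67,-10],"angular":[0,0,0],"jaw":1},{"translation":[-93,113,-10],"angular":[0,0,0],"jaw":1},{"translation":[-131,160,-10],"angular":[0,0,0],"jaw":1},{"translation":[-170,207,-10],"angular":[0,0,0],"jaw":1},{"translation":[-205,250,-10],"angular":[0,0,0],"jaw":1},{"translation":[-230,280,-10],"angular":[0,0,0],"jaw":1},{"translation":[-240,293,-10],"angular":[0,0,0],"jaw":1}]'; python3 -m creep '[{"translation":[0,0,0],"angular":[0,0,0],"jaw":1},{"translation":[0,0,0],"angular":[0,0,0],"jaw":1},{"translation":[0,0,0],"angular":[0,0,0],"jaw":1},{"translation":[0,0,0],"angular":[0,0,0],"jaw":1},{"translation":[0,0,0],"angular":[0,0,0],"jaw":1},{"translation":[0,0,0],"angular":[0,0,0],"jaw":1},{"translation":[0,0,0],"angular":[0,0,0],"jaw":1},{"translation":[0,0,0],"angular":[0,0,0],"jaw":1}]'; python3 - <<'E'
from h import *
i=ctrl.camera_info("wrist");im=ctrl.get_image("wrist");cv2.imwrite("pics/w10.png",im[...,::-1])
print(np.round(proj("wrist",[375.8,-295,72],i)),[(np.round(d["rect"]).tolist(),round(d["score"],2)) for d in ctrl.look_for("wrist","jar")])
# cap: darkest blob
g=cv2.cvtColor(im,cv2.COLOR_RGB2GRAY);m=(g[120:290,200:360]<60).astype(np.uint8)
n,l,st,c=cv2.connectedComponentsWithStats(m);k=[j for j in range(1,n) if st[j,4]>300];print([(st[j].tolist(),np.round(c[j]+[200,120],1).tolist()) for j in k])
go(375.8,-295,8,-63.4)
E
```

```text
t: 42.25
ee_pos: [458.8, 73.9, 187.6]
orientation: [-3.057, -0.722, 0.001]
ft_force: [-0.5, 0.0, 0.1]
width: 77.1
grasp_force: 0.0
t: 43.25
ee_pos: [375.1, -297.2, 197.1]
orientation: [3.058, 0.718, 0.001]
ft_force: [-0.6, 0.0, 1.2]
width: 87.9
grasp_force: 0.0
t: 44.25
ee_pos: [375.6, -295.5, 196.6]
orientation: [3.057, 0.722, 0.0]
ft_force: [-0.2, 0.5, -0.9]
width: 87.9
grasp_force: 0.0
[279. 194.] [([254.0, 163.0, 307.0, 225.0], 0.81)]
[([20, 0, 126, 125, 849], [281.3, 178.9]), ([53, 42, 54, 59, 2434], [279.5, 192.1])]
shift [  0.5  -0.3 188.5] turn [[-0.0, 0.0, -0.001], [0.0, 0.0, 3.141]] q6 0.42 yaw -63.4 pos [ 375.5 -295.5  196.5] t 44.4
```

```bash
python3 -m creep '[{"translation":[0,0,30],"angular":[0,0,0],"jaw":1},{"translation":[0,0,70],"angular":[0,0,0],"jaw":1},{"translation":[0,0,110],"angular":[0,0,0],"jaw":1},{"translation":[0,0,145],"angular":[0,0,0],"jaw":1},{"translation":[0,0,168],"angular":[0,0,0],"jaw":1},{"translation":[0,0,182],"angular":[0,0,0],"jaw":1},{"translation":[0,0,188],"angular":[0,0,0],"jaw":1},{"translation":[0,0,188],"angular":[0,0,0],"jaw":0.75}]';  python3 -m creep '[{"translation":[0,0,0],"angular":[0,0,0],"jaw":0.7},{"translation":[0,0,0],"angular":[0,0,0],"jaw":0.65},{"translation":[0,0,0],"angular":[0,0,0],"jaw":0.6},{"translation":[0,0,0],"angular":[0,0,0],"jaw":0},{"translation":[0,0,0],"angular":[0,0,0],"jaw":0},{"translation":[0,0,0],"angular":[0,0,0],"jaw":0},{"translation":[0,0,0],"angular":[0,0,0],"jaw":0},{"translation":[0,0,0],"angular":[0,0,0],"jaw":0}]'; python3 -c "
from h import *
go(609.5,-151.6,100,-63.4)"
```

```text
t: 45.35
ee_pos: [375.7, -295.6, 8.8]
orientation: [3.057, 0.722, 0.0]
ft_force: [-0.4, 1.4, 0.9]
width: 81.0
grasp_force: 0.0
t: 46.35
ee_pos: [375.8, -295.6, 9.1]
orientation: [3.057, 0.722, 0.001]
ft_force: [-1.6, 1.1, 6.8]
width: 55.5
grasp_force: 30.0
shift [273.5 -24.2 -90.8] turn [[0.001, -0.0, -0.0], [-0.0, -0.001, 3.141]] q6 0.42 yaw -63.4 pos [ 375.8 -295.6    9.1] t 46.4
```

```bash
python3 -m creep '[{"translation":[0,0,-5],"angular":[0,0,0],"jaw":0},{"translation":[0,0,-20],"angular":[0,0,0],"jaw":0},{"translation":[0,0,-45],"angular":[0,0,0],"jaw":0},{"translation":[0,0,-75],"angular":[0,0,0],"jaw":0},{"translation":[8,-1,-95],"angular":[0,0,0],"jaw":0},{"translation":[30,-3,-105],"angular":[0,0,0],"jaw":0},{"translation":[60,-5,-105],"angular":[0,0,0],"jaw":0},{"translation":[95,-8,-105],"angular":[0,0,0],"jaw":0}]'; python3 -m creep '[{"translation":[40,-4,0],"angular":[0,0,0],"jaw":0},{"translation":[80,-7,0],"angular":[0,0,0],"jaw":0},{"translation":[115,-10,0],"angular":[0,0,0],"jaw":0},{"translation":[145,-13,0],"angular":[0,0,0],"jaw":0},{"translation":[165,-15,0],"angular":[0,0,0],"jaw":0},{"translation":[176,-16,0],"angular":[0,0,0],"jaw":0},{"translation":[178.5,-16,0],"angular":[0,0,0],"jaw":0},{"translation":[178.5,-16,0],"angular":[0,0,0],"jaw":0}]'; python3 - <<'E'
from h import *
i=ctrl.camera_info("wrist");im=ctrl.get_image("wrist")
go(609.5,-151.6,42,-63.4)
s=lambda p:np.round((proj("wrist",p,i)-[100,60])*2).tolist()
a=np.radians(-80.8);u=np.array([np.cos(a),np.sin(a),0]);v=np.array([-u[1],u[0],0])
v4=im[...,::-1][60:360,100:460].repeat(2,0).repeat(2,1).copy()
for k,l in ((1,1),(1,-1),(-1,-1),(-1,1)):
    p=s(np.array([609.5,-151.6,38])+45*(k*u+l*v));print(p)
    cv2.drawMarker(v4,(int(p[0]),int(p[1])),(0,0,255),cv2.MARKER_CROSS,12,1)
cv2.imwrite("pics/w11e.png",v4)
E
```

```text
t: 47.35
ee_pos: [457.6, -245.5, 114.8]
orientation: [3.057, 0.721, 0.001]
ft_force: [0.7, -0.8, -2.0]
width: 55.7
grasp_force: 30.0
t: 48.35
ee_pos: [608.8, -151.9, 113.5]
orientation: [-3.057, -0.721, 0.001]
ft_force: [-0.2, -0.5, -1.3]
width: 55.6
grasp_force: 30.0
shift [ 1.   0.  71.5] turn [[-0.0, 0.001, -0.001], [0.001, 0.001, 3.141]] q6 0.84 yaw -63.5 pos [ 608.7 -152.   113.5] t 48.4
[492.0, 222.0]
[424.0, 411.0]
[233.0, 355.0]
[288.0, 158.0]
```

View pics/w11e.png

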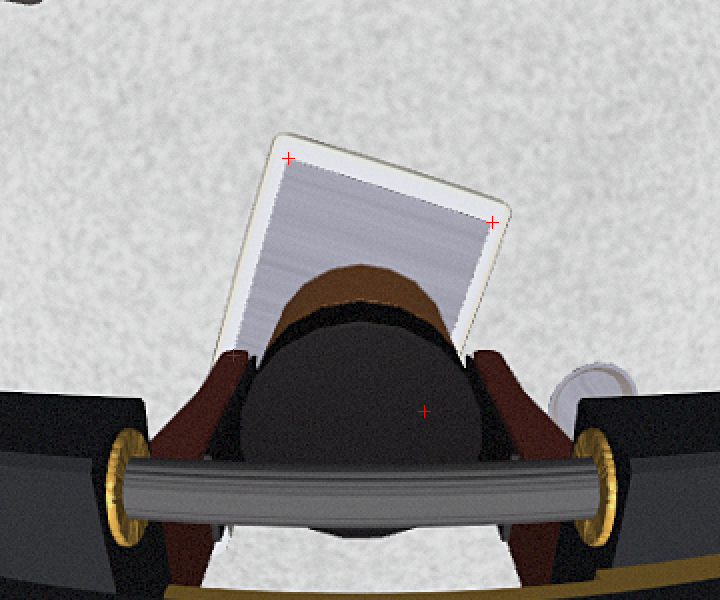

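The predicted pan corners coincide with the visible ones; lowering.

```bash
python3 -m creep '[{"translation":[0.7,0,12],"angular":[0,0,0],"jaw":0},{"translation":[0.7,0,27],"angular":[0,0,0],"jaw":0},{"translation":[0.7,0,42],"angular":[0,0,0],"jaw":0},{"translation":[0.7,0,56],"angular":[0,0,0],"jaw":0},{"translation":[0.7,0,66],"angular":[0,0,0],"jaw":0},{"translation":[0.7,0,71],"angular":[0,0,0],"jaw":0},{"translation":[0.7,0,72],"angular":[0,0,0],"jaw":0},{"translation":[0.7,0,72],"angular":[0,0,0],"jaw":0}]';  python3 -m creep '[{"translation":[0,0,0.4],"angular":[0,0,0],"jaw":0},{"translation":[0,0,0.8],"angular":[0,0,0],"jaw":0},{"translation":[0,0,1.2],"angular":[0,0,0],"jaw":0},{"translation":[0,0,1.6],"angular":[0,0,0],"jaw":0},{"translation":[0,0,2],"angular":[0,0,0],"jaw":0},{"translation":[0,0,2.4],"angular":[0,0,0],"jaw":0},{"translation":[0,0,2.4],"angular":[0,0,0],"jaw":0},{"translation":[0,0,2.4],"angular":[0,0,0],"jaw":0}]'
```

```text
t: 49.4
ee_pos: [610.4, -151.4, 41.9]
orientation: [3.057, 0.722, 0.001]
ft_force: [-0.1, -0.1, -1.6]
width: 55.6
grasp_force: 30.0
t: 50.4
ee_pos: [610.0, -151.3, 39.2]
orientation: [-3.057, -0.722, 0.0]
ft_force: [-0.3, -0.1, -1.6]
width: 55.7
grasp_force: 30.0
```

```bash
python3 -m creep '[{"translation":[0,0,0.2],"angular":[0,0,0],"jaw":0},{"translation":[0,0,0.4],"angular":[0,0,0],"jaw":0},{"translation":[0,0,0.6],"angular":[0,0,0],"jaw":0},{"translation":[0,0,0.8],"angular":[0,0,0],"jaw":0},{"translation":[0,0,0.9],"angular":[0,0,0],"jaw":0},{"translation":[0,0,0.9],"angular":[0,0,0],"jaw":0},{"translation":[0,0,0.9],"angular":[0,0,0],"jaw":0},{"translation":[0,0,0.9],"angular":[0,0,0],"jaw":0}]'
```

```text
t: 51.4
ee_pos: [610.0, -151.3, 39.1]
orientation: [3.057, 0.722, 0.0]
ft_force: [-3.8, 0.7, 7.5]
width: 55.7
grasp_force: 30.0
```

Contact. Release, rise, and verify numerically.

```bash
python3 -m creep '[{"translation":[0,0,0],"angular":[0,0,0],"jaw":0.75},{"translation":[0,0,0],"angular":[0,0,0],"jaw":1},{"translation":[0,0,0],"angular":[0,0,0],"jaw":1},{"translation":[0,0,0],"angular":[0,0,0],"jaw":1},{"translation":[0,0,-5],"angular":[0,0,0],"jaw":1},{"translation":[0,0,-25],"angular":[0,0,0],"jaw":1},{"translation":[0,0,-65],"angular":[0,0,0],"jaw":1},{"translation":[0,0,-110],"angular":[0,0,0],"jaw":1}]'; python3 -m creep '[{"translation":[-30,0,-40],"angular":[0,0,0],"jaw":1},{"translation":[-65,0,-80],"angular":[0,0,0],"jaw":1},{"translation":[-100,0,-100],"angular":[0,0,0],"jaw":1},{"translation":[-130,0,-110],"angular":[0,0,0],"jaw":1},{"translation":[-145,0,-110],"angular":[0,0,0],"jaw":1},{"translation":[-150,0,-110],"angular":[0,0,0],"jaw":1},{"translation":[-150,0,-110],"angular":[0,0,0],"jaw":1},{"translation":[-150,0,-110],"angular":[0,0,0],"jaw":1}]'; python3 - <<'E'
from h import *
T={"flask":([459.2,74],50,124),"jar":([610,-151.3],38,64),"bracket":([549.4,299.7],20,63)}
for c in ("side","top"):
    im=ctrl.get_image(c);cv2.imwrite(f"pics/{c}_end.png",im[...,::-1])
    for n,(p,z,h) in T.items():
        print(c,n,[(np.round(d["rect"]).tolist(),round(d["score"],2)) for d in ctrl.look_for(c,n)[:1]],"base",np.round(proj(c,[*p,z])),"top",np.round(proj(c,[*p,z+h])))
    for n in ("vial","foil_cup","dish"): print(c,n,[(np.round(d["rect"]).tolist(),round(d["score"],2)) for d in ctrl.look_for(c,n)[:1]])
o=ctrl.get_obs();print(o["ft_force"],o["t"])
E
```

```text
t: 52.4
ee_pos: [609.9, -151.3, 150.4]
orientation: [3.057, 0.722, 0.0]
ft_force: [0.4, -0.6, -0.0]
width: 87.4
grasp_force: 0.0
t: 53.4
ee_pos: [476.4, -218.0, 257.8]
orientation: [-3.057, -0.723, 0.001]
ft_force: [-0.7, 0.0, 1.1]
width: 87.7
grasp_force: 0.0
side flask [([263.0, 203.0, 296.0, 268.0], 0.87)] base [278. 253.] top [278. 206.]
side jar [([275.0, 135.0, 306.0, 176.0], 0.84)] base [289. 165.] top [289. 143.]
side bracket [([141.0, 296.0, 179.0, 331.0], 0.75)] base [159. 315.] top [153. 294.]
side vial [([333.0, 192.0, 344.0, 217.0], 0.61)]
side foil_cup [([179.0, 191.0, 209.0, 229.0], 0.79)]
side dish [([233.0, 331.0, 282.0, 379.0], 0.61)]
top flask [([223.0, 228.0, 259.0, 262.0], 0.83)] base [241. 246.] top [234. 245.]
top jar [([337.0, 156.0, 374.0, 188.0], 0.78)] base [351. 175.] top [357. 169.]
top bracket [([118.0, 187.0, 156.0, 222.0], 0.83)] base [138. 203.] top [127. 199.]
top vial [([336.0, 236.0, 355.0, 249.0], 0.56)]
top foil_cup [([231.0, 126.0, 260.0, 161.0], 0.77)]
top dish []
[ 0.80489847  0.3629338  -0.83974558] 54.1
```

All upright and in place, with the other items undisturbed; handing in.

```bash
python3 -c "
from workcell import ctrl
print(ctrl.close_job())"
```

```text
the job is handed in; nothing more can be done
None
```

I handed the job in at about 54 s: the flask stands on the stirrer plate, the jar on the balance pan and the bracket on the slab, and the bracket check was done at up to about 13.5 N (light touch, then one more 1 mm step). My first try at gripping the bracket missed, because the fingertips sit about 33 mm behind the stated TCP. I made no separate check for rocking beyond that press, and the last camera check found the cup and vial unmoved in both views and the dish in the side view only.

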